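# Find the true heat-sink base with a straightedge

## Robot

A 6-joint arm with a two-finger parallel gripper is mounted at the origin on the work surface. World frame = base frame: x ahead of the robot, y to its left, z up, the work surface at z = 0. Lengths are in m, angles in rad, forces in N, time in s.
With the tool pointing down it reaches from about 0.225 to 0.725 m from the base axis. Payload 3.1 kg.
Tool frame: the origin (TCP) lies midway between the tips of the shut fingers; the grasp point (between the pads) lies ctrl.hold_point_z behind it (ctrl.hold_point_z is the distance from the TCP to the grasp point, in m); z points along the fingers, y is the line along which they close (so a half turn about z gives the same grasp; the last joint's range is limited). The gripper opens to 85 mm and grips with 20 to 120 N. Pads are 22 mm wide; open, the fingers measure 114 mm over their backs; the gripper's body (76 mm by 85 mm) begins 54 mm behind the grasp point. The pads swing forward as they close: fully open they stand 13 mm farther back than shut.
Start: joints at [1.06, 0.048, 0.099, 1.622, 0, 1.443], TCP at [0.196, 0.487, 0.231] pointing down, gripper open.
Joint ranges: [-2.91, 2.91], [-0.99, 1.94], [-1.21, 1.42], [-2.12, 2.29], [-1.49, 1.47], [-3.14, 3.14]. Speed limits (rad/s): [2.79, 2.79, 3.14, 3.14, 3.14, 3.14].

## Interface

Orientations are given as a unit quaternion [w, x, y, z].
In Python, from bench import ctrl gives the robot as it stands. The module is installed in compiled form; this text tells all that it offers.
- The arm moves only by the shell command python3 -m inch 'ROWS' [FORCE]. ROWS is JSON, a list of rows, each a list of 7 numbers: the shift along the tool's x, y, z in m, then the turn, a rotation vector about the tool's x, y, z in rad, then the closure, from 0 (fully open) to 1 (shut). A call has 1 to 10 rows; each row is the pose to reach, as a shift and turn from the pose commanded when the call began, along the tool's axes at that moment; what a row does not reach only later rows make up. A row lasts 1/12 s, in which the tool goes at most 41.7 mm and 7.16 degrees, less where a joint would pass 70% of its speed; a pose out of reach is approached as far as the arm can. A call with a gripper value outside its range is refused whole. The fingers move at their own pace and stop on an object; FORCE is the grip in N (left out, the last holds). Time passes only in rows, so rows that repeat a pose let the fingers close. It gives the time, the measured TCP pose, the force, the opening and the grip force at its end, in the units of the state.
- ctrl.get_obs(): the state, without advancing time (a new reading comes with each control period).
- ctrl.get_image(name): name is "scene" or "side" or "wrist"; returns the picture (400x640x3 uint8, red, green, blue); there is no depth.
- ctrl.calibration(name): a dict with "fx", "fy", "cx", "cy" (pixels), "T" (4x4, takes a point from camera to world coordinates); the wrist camera has in their place "T_tool_cam" (4x4, takes a point from camera to tool coordinates, whose origin is the TCP and whose axes are the flange's). Camera axes: x right, y down, z forward; pixel columns grow to the right and rows downward; lengths in m; the calibration is good to about 2 mm. A picture is of the moment at which its call begins: read the wrist's pose just before it. calibration takes no time and is no camera call.
- ctrl.job_done(): hands the job in; it is judged then, once.
The state is a dict: "t": time; "qpos": joint angles; "qvel": joint speeds; "joint_efforts": joint torques, N m; "position": TCP position; "eef_rot": TCP orientation; "force": force on the tool from outside, world axes, zero at the start; "wrist_torque": the same for the moment, N m; "gripper_width": finger opening in m; "grip_force": force on a finger pad.
Only numpy, scipy, OpenCV 4.12 (cv2) and the standard library are available. Lean on these libraries where they do the work, as an engineer would, in place of code of your own. Each camera call takes 0.05 s, during which the arm holds its last target. There are 200 camera calls.

## Task

Two of the three heat sinks have a bowed base, too slight to see, and one is true: find it by laying the straightedge lengthwise along the middle of a base, letting go, and pressing down with the shut fingers first on its red end and then on its plain end (about 8 N, never more than 35 N on a base), moving on to another base if it rocks. When you have pressed both ends and it does not rock, leave the straightedge lying flush there along the middle of the true base. Keep the gripper itself off the machined bases and leave the other things on the bench where they are.

Things in the scene. Friction and masses are not known exactly. Their poses are not given: they have to be found in the camera images.
- straightedge: Loose steel bar 140 long (x) x 16 wide (y) x 30 mm tall (z), about 0.3 kg, on the bench left or right of the heat sinks. Origin: centre of its underside, the straight side; +x points to its red-painted end (last 22 mm). Centred on a bowed base it tips over the hump, one end on the face, the other about 4.5 mm up; a light push on the raised end see-saws it, and it may tip back. On a true one it lies flush.
- red_end (a point): Point on the straightedge's top side, 58 mm from its middle towards the red end, 30 mm above its underside: where to press the red end.
- plain_end (a point): The like point on the straightedge's top side, 58 mm from its middle towards the plain steel end: where to press that end.
- sink_blue: Fixed aluminium heat sink with blue end clips, fins down in a wooden cradle, 150 (x) x 70 (y) x 45 mm tall. Origin: centre of its underside on the bench, x along its length. It may be bowed or true.
- face_blue (a point): Centre of the machined upper face of the heat sink with blue clips, 45 mm above the bench; x along the face's 150 mm length, z up. If bowed, a round hump 68 mm across stands 2.5 mm proud, its top 8 to 12 mm from the face's middle, along x, either way; if true, the face is flat.
- sink_green: Fixed aluminium heat sink with green end clips, fins down in a wooden cradle, 150 (x) x 70 (y) x 45 mm tall. Origin: centre of its underside on the bench, x along its length. It may be bowed or true.
- face_green (a point): Centre of the machined upper face of the heat sink with green clips, 45 mm above the bench; x along the face's 150 mm length, z up. If bowed, a round hump 68 mm across stands 2.5 mm proud, its top 8 to 12 mm from the face's middle, along x, either way; if true, the face is flat.
- sink_orange: Fixed aluminium heat sink with orange end clips, fins down in a wooden cradle, 150 (x) x 70 (y) x 45 mm tall. Origin: centre of its underside on the bench, x along its length. It may be bowed or true.
- face_orange (a point): Centre of the machined upper face of the heat sink with orange clips, 45 mm above the bench; x along the face's 150 mm length, z up. If bowed, a round hump 68 mm across stands 2.5 mm proud, its top 8 to 12 mm from the face's middle, along x, either way; if true, the face is flat.
- drive: Bystander, loose, leave alone: flat dark disk drive 100 x 70 x 9 mm with a paper label. Origin: at its underside.
- jar: Bystander, loose, leave alone: small pale jar, 38 mm across, 50 mm tall, blue cap. Origin: at its underside.
- screwdriver: Bystander, loose, leave alone: screwdriver 170 mm long. Origin: at its underside.
- dish: Bystander, loose, leave alone: steel dish 70 mm across, 25 mm tall. Origin: at its underside.
- fan: Bystander, loose, leave alone: black fan 80 x 80 x 25 mm. Origin: at its underside.
- memory: Bystander, loose, leave alone: green memory stick 133 x 12 x 30 mm standing on its long side. Origin: at its underside.
Things that resemble listed ones, but are neither listed nor needed, are in the scene too. What is shaped like the sink_blue but pink or purple is not meant.

How it is judged:
On the way, in this order (a step that is already met when the one before it is completed fails the run):
1. the straightedge lies flush along a base and its red end is pressed (gripper within 28 mm of the end point, bar on base over 6 N with its weight, 0.2 s) (((z of red_end in the frame of face_blue between 0.028 and 0.0313 m and z of plain_end in the frame of face_blue between 0.028 and 0.0313 m and x of straightedge in the frame of face_blue between -0.015 and 0.015 m and y of straightedge in the frame of face_blue between -0.012 and 0.012 m and angle between the x axis of straightedge and the x axis of face_blue, either way round below 0.15 rad and horizontal distance between the grasp point and red_end below 0.028 m and contact force between the fingers and straightedge above 2 N and contact force between straightedge and sink_blue above 6 N) or (z of red_end in the frame of face_green between 0.028 and 0.0313 m and z of plain_end in the frame of face_green between 0.028 and 0.0313 m and x of straightedge in the frame of face_green between -0.015 and 0.015 m and y of straightedge in the frame of face_green between -0.012 and 0.012 m and angle between the x axis of straightedge and the x axis of face_green, either way round below 0.15 rad and horizontal distance between the grasp point and red_end below 0.028 m and contact force between the fingers and straightedge above 2 N and contact force between straightedge and sink_green above 6 N) or (z of red_end in the frame of face_orange between 0.028 and 0.0313 m and z of plain_end in the frame of face_orange between 0.028 and 0.0313 m and x of straightedge in the frame of face_orange between -0.015 and 0.015 m and y of straightedge in the frame of face_orange between -0.012 and 0.012 m and angle between the x axis of straightedge and the x axis of face_orange, either way round below 0.15 rad and horizontal distance between the grasp point and red_end below 0.028 m and contact force between the fingers and straightedge above 2 N and contact force between straightedge and sink_orange above 6 N))), for 0.2 s.
2. then, still flush, its plain end is pressed in the same way (((z of red_end in the frame of face_blue between 0.028 and 0.0313 m and z of plain_end in the frame of face_blue between 0.028 and 0.0313 m and x of straightedge in the frame of face_blue between -0.015 and 0.015 m and y of straightedge in the frame of face_blue between -0.012 and 0.012 m and angle between the x axis of straightedge and the x axis of face_blue, either way round below 0.15 rad and horizontal distance between the grasp point and plain_end below 0.028 m and contact force between the fingers and straightedge above 2 N and contact force between straightedge and sink_blue above 6 N) or (z of red_end in the frame of face_green between 0.028 and 0.0313 m and z of plain_end in the frame of face_green between 0.028 and 0.0313 m and x of straightedge in the frame of face_green between -0.015 and 0.015 m and y of straightedge in the frame of face_green between -0.012 and 0.012 m and angle between the x axis of straightedge and the x axis of face_green, either way round below 0.15 rad and horizontal distance between the grasp point and plain_end below 0.028 m and contact force between the fingers and straightedge above 2 N and contact force between straightedge and sink_green above 6 N) or (z of red_end in the frame of face_orange between 0.028 and 0.0313 m and z of plain_end in the frame of face_orange between 0.028 and 0.0313 m and x of straightedge in the frame of face_orange between -0.015 and 0.015 m and y of straightedge in the frame of face_orange between -0.012 and 0.012 m and angle between the x axis of straightedge and the x axis of face_orange, either way round below 0.15 rad and horizontal distance between the grasp point and plain_end below 0.028 m and contact force between the fingers and straightedge above 2 N and contact force between straightedge and sink_orange above 6 N))), for 0.2 s.
At the end, for the whole second after the job is handed in: The straightedge lies still and flush on the true base (both end points within 1.3 mm of 30 mm above the face), along it within 0.15 rad, its middle within 15 mm lengthwise and 12 mm crosswise of the base's middle (((z of red_end in the frame of face_blue between 0.028 and 0.0313 m and z of plain_end in the frame of face_blue between 0.028 and 0.0313 m and x of straightedge in the frame of face_blue between -0.015 and 0.015 m and y of straightedge in the frame of face_blue between -0.012 and 0.012 m and angle between the x axis of straightedge and the x axis of face_blue, either way round below 0.15 rad) or (z of red_end in the frame of face_green between 0.028 and 0.0313 m and z of plain_end in the frame of face_green between 0.028 and 0.0313 m and x of straightedge in the frame of face_green between -0.015 and 0.015 m and y of straightedge in the frame of face_green between -0.012 and 0.012 m and angle between the x axis of straightedge and the x axis of face_green, either way round below 0.15 rad) or (z of red_end in the frame of face_orange between 0.028 and 0.0313 m and z of plain_end in the frame of face_orange between 0.028 and 0.0313 m and x of straightedge in the frame of face_orange between -0.015 and 0.015 m and y of straightedge in the frame of face_orange between -0.012 and 0.012 m and angle between the x axis of straightedge and the x axis of face_orange, either way round below 0.15 rad)) and linear speed of straightedge below 0.01 m/s and angular speed of straightedge below 0.05 rad/s); the robot touches nothing.
It fails at once if the straightedge is pressed on a base with more than 35 N (contact force between straightedge and sink_blue above 35 N or contact force between straightedge and sink_green above 35 N or contact force between straightedge and sink_orange above 35 N).
It fails at once if the gripper presses on a heat sink (over 4 N) (contact force between the fingers and sink_blue above 4 N or contact force between the fingers and sink_green above 4 N or contact force between the fingers and sink_orange above 4 N).
It fails at once if a bystander is moved by more than 20 mm (distance of any of drive, jar, screwdriver, dish, fan, memory from where it was at the start of the episode above 0.02 m).
It also fails if it takes over 72 s, if anything falls off the work surface, if the arm or the gripper's body presses on something with over 40 N, if the wrist force passes 120 N, or if a joint passes its speed limit or range.

## Working session

There is one attempt and no reset: what is moved stays moved. The work goes in short steps, Python scripts to look and compute and a shell command to move; the robot and the scene stay as the last step left them, time stands still between calls to the robot, and variables do not carry over. Pictures are saved under pics/ and viewed, at most 10 in all, crops included, and the job is handed in when it is done.

```bash
mkdir -p pics; python3 - <<'E'
from bench import ctrl
import cv2,numpy as np
o=ctrl.get_obs();print(o['t'],o['position'],o['eef_rot'],o['gripper_width'],ctrl.hold_point_z)
for n in("scene","side"):
    im=ctrl.get_image(n);cv2.imwrite(f'pics/{n}0.png',im[:,:,::-1]);c=ctrl.calibration(n);print(n,c['fx'],c['cx'],c['cy'],np.round(c['T'],3).tolist())
print(np.round(ctrl.calibration('wrist')['T_tool_cam'],4).tolist(),ctrl.calibration('wrist')['fx'])
E
```

```text
0.0 [0.19581349 0.48647834 0.23013687] [-3.58831331e-04  1.90234265e-01  9.81738063e-01 -1.08215744e-03] 0.08533882499856177 0.0187
scene 403.61334297730235 317.9996866745303 203.03703337438384 [[0.136, 0.772, -0.621, 1.144], [0.991, -0.115, 0.073, -0.069], [-0.015, -0.626, -0.78, 0.877], [0.0, 0.0, 0.0, 1.0]]
side 458.5195090338634 329.2865321173936 192.45647896355428 [[0.905, -0.28, 0.319, 0.109], [-0.424, -0.568, 0.705, -0.851], [-0.017, -0.774, -0.633, 0.84], [0.0, 0.0, 0.0, 1.0]]
[[0.0006, -0.9504, -0.3111, 0.0802], [1.0, 0.0009, -0.0009, 0.0002], [0.0011, -0.3111, 0.9504, -0.1418], [0.0, 0.0, 0.0, 1.0]] 324.93116745572536
```

View pics/scene0.png

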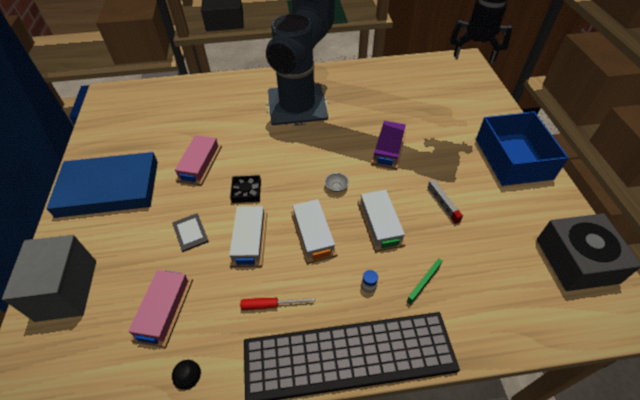

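View pics/side0.png

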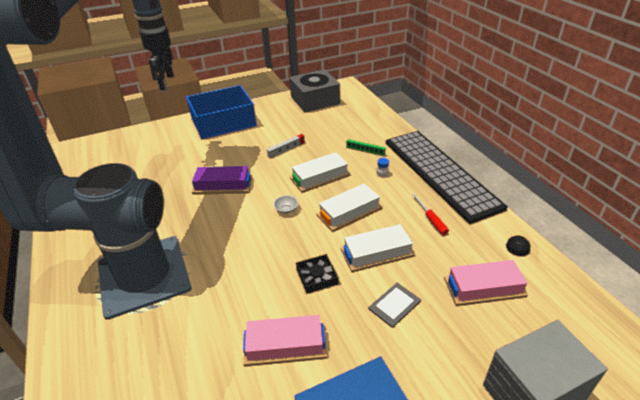

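Scene view candidates for the straightedge:
- Grey bar with a red end, (445,201).
- Green memory stick, (425,281).
- Red screwdriver, (277,303).

I choose the grey bar. The white-topped sinks are blue (248,234), orange (313,229) and green (382,219). The pink and purple ones are decoys.

```bash
cat > h.py <<'E'
from bench import ctrl
import cv2,numpy as np
def ray(uv,z,c,T):
    uv=np.atleast_2d(np.array(uv,float))
    d=np.c_[(uv[:,0]-c['cx'])/c['fx'],(uv[:,1]-c['cy'])/c['fy'],np.ones(len(uv))]@T[:3,:3].T
    return T[:3,3]+d*((z-T[2,3])/d[:,2])[:,None]
def axis(P):
    r=cv2.minAreaRect((P[:,:2]*1000).astype(np.float32));b=cv2.boxPoints(r)
    e=[b[1]-b[0],b[2]-b[1]];L=max(e,key=np.linalg.norm)
    return np.round(r[0],1),np.round(sorted(r[1]),1),round(float(np.degrees(np.arctan2(L[1],L[0]))),1)
def big(m,x0,y0,x1,y1):
    k=np.zeros_like(m);k[y0:y1,x0:x1]=m[y0:y1,x0:x1]
    n,l,s,_=cv2.connectedComponentsWithStats(k)
    i=1+np.argmax(s[1:,4]);return np.argwhere(l==i)[:,::-1]
E
python3 - <<'E'
from h import *
im=cv2.imread('pics/scene0.png');hsv=cv2.cvtColor(im,cv2.COLOR_BGR2HSV);c=ctrl.calibration('scene');T=np.array(c['T'])
w=((hsv[:,:,1]<50)&(hsv[:,:,2]>165)).astype(np.uint8)
for n,b in dict(blue=(225,195,272,265),orange=(285,190,340,260),green=(355,180,410,250)).items():
    p=big(w,*b);print(n,len(p),axis(ray(p,.045,c,T)))
g=((hsv[:,:,1]<70)).astype(np.uint8);r=(((hsv[:,:,0]<8)|(hsv[:,:,0]>172))&(hsv[:,:,1]>150)).astype(np.uint8)
for n,m in(('steel',g),('red',r)):
    p=big(m,420,172,470,228);print(n,len(p),p.min(0),p.max(0),axis(ray(p,.03,c,T)))
cv2.imwrite('pics/crop.png',cv2.resize(im[170:260,340:480],None,fx=5,fy=5,interpolation=2))
E
```

```text
blue 1300 (array([ 536.7, -181.2]), array([ 68.2, 147.7]), -7.5)
orange 1281 (array([543.7, -12.8]), array([ 68.5, 147.9]), 8.1)
green 1213 (array([536.6, 168.1]), array([ 68.3, 148.5]), 4.3)
steel 397 [428 179] [456 216] (array([496. , 343.7]), array([ 33.1, 129.6]), 14.2)
red 99 [451 210] [462 223] (array([565.6, 360.6]), array([23.4, 44.6]), -39.7)
```

View pics/crop.png

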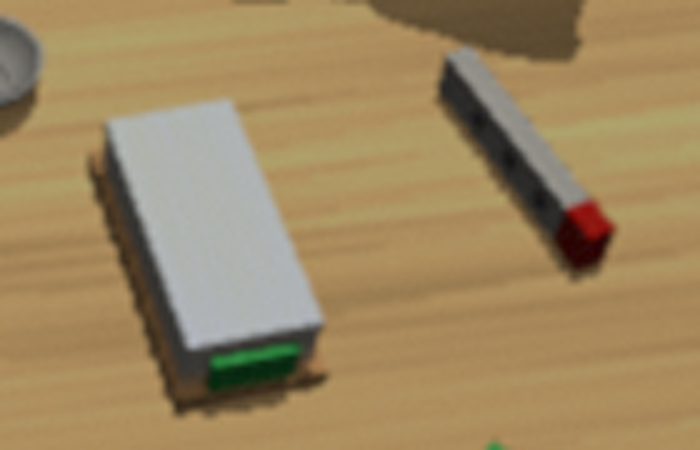

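The crop confirms a steel bar with red end cap: plain end top about (431.6,181), red end top about (460,216) in the scene image. Next: the hover move.

```bash
cat >> h.py <<'E'
from scipy.spatial.transform import Rotation as Ro
def pose():
    o=ctrl.get_obs();q=np.array(o['eef_rot']);return o,np.array(o['position']),Ro.from_quat(q[[1,2,3,0]]).as_matrix()
def to(xyz,bar=None):
    "shift in tool axes and rotvec to put TCP at xyz, tool y perpendicular to bar angle (deg), tool straight down"
    o,p,R=pose();s=R.T@(np.array(xyz)-p)
    yt=np.degrees(np.arctan2(R[1,1],R[0,1]));
    d=0 if bar is None else (bar+90-yt+90)%180-90
    a=np.radians(yt+d);Y=np.array([np.cos(a),np.sin(a),0]);Z=np.array([0,0,-1.]);G=np.c_[np.cross(Y,Z),Y,Z]
    print('t',round(o['t'],2),'shift',np.round(s,4),'rotvec',np.round(Ro.from_matrix(R.T@G).as_rotvec(),4),'yaw y',round(yt,2),'F',np.round(o['force'],1),'tcp',np.round(p,4),'q6',round(o['qpos'][5],2))
E
python3 - <<'E'
from h import *
c=ctrl.calibration('scene');T=np.array(c['T'])
e=ray([[431.6,181],[460,216]],.03,c,T);print(e,np.linalg.norm(e[1]-e[0]));m=e.mean(0);d=e[1]-e[0];b=np.degrees(np.arctan2(d[1],d[0]));print(m,b)
to([m[0],m[1],.20],b)
E
```

```text
[[0.43740685 0.33579401 0.03      ]
 [0.56632968 0.37083452 0.03      ]] 0.13359989864485283
[0.50186827 0.35331427 0.03      ] 15.205361421771258
t 0.1 shift [-0.3336 -0.0092  0.0301] rotvec [-0.002  -0.001  -0.6482] yaw y 68.07 F [-0.1  1.3  0.2] tcp [0.1958 0.4865 0.2302] q6 1.44
```

```bash
python3 -m inch '[[-0.04,0,0,0,0,-0.08,0],[-0.08,0,0,0,0,-0.16,0],[-0.12,0,0,0,0,-0.24,0],[-0.16,0,0,0,0,-0.32,0],[-0.2,-0.003,0.01,0,0,-0.4,0],[-0.24,-0.006,0.02,0,0,-0.48,0],[-0.28,-0.009,0.03,0,0,-0.56,0],[-0.32,-0.009,0.03,0,0,-0.648,0],[-0.334,-0.009,0.03,0,0,-0.648,0],[-0.334,-0.009,0.03,0,0,-0.648,0]]' 30
cat >> h.py <<'E'
def wrist(name):
    "wrist picture with its pose"
    o,p,R=pose();im=ctrl.get_image('wrist')[:,:,::-1];cv2.imwrite(f'pics/{name}.png',im)
    M=np.eye(4);M[:3,:3]=R;M[:3,3]=p;c=ctrl.calibration('wrist');return im,c,M@np.array(c['T_tool_cam'])
E
python3 - <<'E'
from h import *
wrist('w1');to([.502,.353,.2])
E
```

```text
t: 0.93
position: [0.5054, 0.3514, 0.1993]
eef_rot: [-0.001, -0.129, 0.992, -0.001]
force: [-0.5, -0.0, -0.4]
gripper_width: 0.0854
grip_force: 0.0
t 0.98 shift [0.0013 0.0007 0.    ] rotvec [-0.0002 -0.0023 -0.    ] yaw y 104.98 F [-1.3 -0.2 -0.1] tcp [0.5034 0.3527 0.2   ] q6 0.24
```

View pics/w1.png

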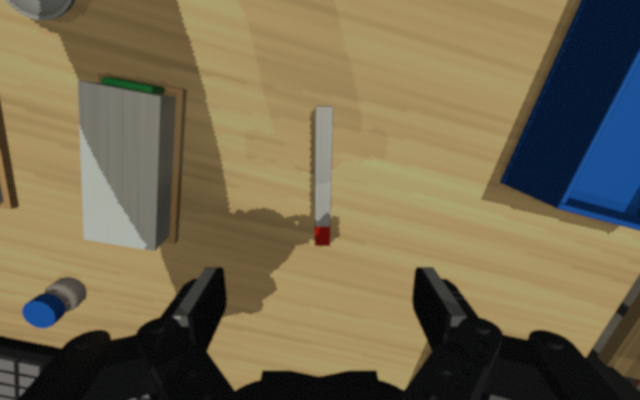

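Wrist view: bar top from plain end (323,107) to red end (322,245), lateral edges at about 316–332.

```bash
python3 - <<'E'
from h import *
im=cv2.imread('pics/w1.png');hsv=cv2.cvtColor(im,cv2.COLOR_BGR2HSV).astype(int)
c=ctrl.calibration('wrist');o,p,R=pose();M=np.eye(4);M[:3,:3]=R;M[:3,3]=p;T=M@np.array(c['T_tool_cam'])
m=((hsv[:,:,1]<60)&(hsv[:,:,2]>120))|(((hsv[:,:,0]<8)|(hsv[:,:,0]>172))&(hsv[:,:,1]>150)&(hsv[:,:,2]>60))
m=cv2.morphologyEx(m.astype(np.uint8),cv2.MORPH_OPEN,np.ones((5,5)))
q=big(m,300,90,345,255);print(q.min(0),q.max(0))
a=axis(ray(q,.03,c,T));print(a)
x,y=a[0]/1000
to([x,y,.01],a[2])
E
```

```text
[315 106] [332 218]
(array([482.7, 351.2]), array([ 15.8, 109.5]), 14.4)
t 0.98 shift [0.02   0.0039 0.1901] rotvec [-0.0002 -0.0023  0.0101] yaw y 104.98 F [-1.3 -0.2 -0.1] tcp [0.5034 0.3527 0.2   ] q6 0.24
```

```bash
python3 -m inch '[[0.005,0.0035,0.03,0,0,0.01,0],[0.005,0.0035,0.06,0,0,0.01,0],[0.005,0.0035,0.09,0,0,0.01,0],[0.005,0.0035,0.12,0,0,0.01,0],[0.005,0.0035,0.145,0,0,0.01,0],[0.005,0.0035,0.165,0,0,0.01,0],[0.005,0.0035,0.18,0,0,0.01,0],[0.005,0.0035,0.19,0,0,0.01,0],[0.005,0.0035,0.191,0,0,0.01,0],[0.005,0.0035,0.191,0,0,0.01,1]]' 40
python3 -m inch '[[0,0,0,0,0,0,1],[0,0,0,0,0,0,1],[0,0,0,0,0,0,1],[0,0,0,0,0,0,1],[0,0,0,0,0,0,1],[0,0,0,0,0,0,1],[0,0,0,0,0,0,1],[0,0,0,0,0,0,1]]' 40
```

```text
t: 1.82
position: [0.4956, 0.3565, 0.0102]
eef_rot: [-0.001, -0.128, 0.992, -0.0]
force: [-0.3, -0.9, 0.0]
gripper_width: 0.0752
grip_force: 0.0
t: 2.48
position: [0.4978, 0.3559, 0.0115]
eef_rot: [0.001, -0.127, 0.992, -0.0]
force: [0.0, -3.2, 5.7]
gripper_width: 0.015
grip_force: 40.2
```

```bash
python3 -m inch '[[0,0,-0.01,0,0,0,1],[0,0,-0.03,0,0,0,1],[0,0,-0.06,0,0,0,1],[0,0,-0.09,0,0,0,1],[0,0,-0.1,0,0,0,1],[0,0,-0.1,0,0,0,1]]' 40
python3 - <<'E'
from h import *
to([.5366,.1681,.105],4.3)
E
```

```text
t: 2.98
position: [0.4988, 0.3575, 0.114]
eef_rot: [0.003, -0.127, 0.992, 0.002]
force: [0.9, 1.0, -2.4]
gripper_width: 0.0152
grip_force: 39.3
t 2.98 shift [ 0.0113 -0.1928  0.0084] rotvec [0.003  0.0062 0.1804] yaw y 104.63 F [ 0.9  1.  -2.4] tcp [0.4988 0.3575 0.114 ] q6 0.26
```

```bash
python3 -m inch '[[0,-0.02,0,0,0,0.02,1],[0.002,-0.05,0,0,0,0.05,1],[0.004,-0.08,0,0,0,0.08,1],[0.007,-0.11,0,0,0,0.11,1],[0.009,-0.14,0,0,0,0.14,1],[0.011,-0.17,0,0,0,0.17,1],[0.011,-0.188,0,0,0,0.18,1],[0.011,-0.193,0,0,0,0.18,1],[0.011,-0.193,0,0,0,0.18,1],[0.011,-0.193,0,0,0,0.18,1]]' 40
python3 - <<'E'
from h import *
wrist('w2');to([.5366,.1681,.105],4.3)
E
```

```text
t: 3.82
position: [0.5336, 0.1667, 0.1083]
eef_rot: [-0.002, -0.038, 0.999, 0.0]
force: [-0.8, 0.4, -3.3]
gripper_width: 0.0151
grip_force: 39.5
t 3.87 shift [-0.0028  0.0006  0.0038] rotvec [ 0.0008 -0.0027  0.001 ] yaw y 94.36 F [-0.2  0.2 -2.5] tcp [0.5338 0.1672 0.1088] q6 0.11
```

View pics/w2.png

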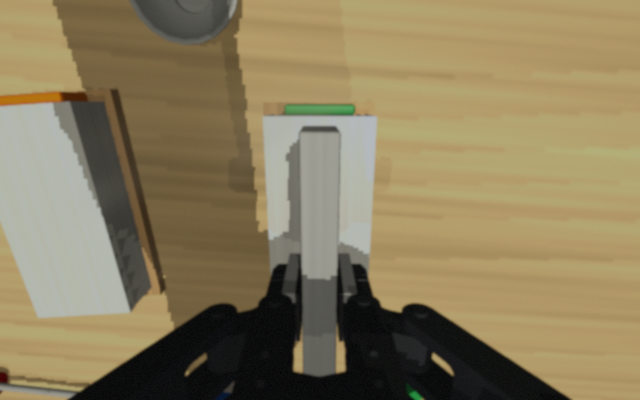

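Wrist: bar's plain end top edge at (320,133); green face's near edge at row 116, columns 264–377. All well centred laterally and parallel.

```bash
python3 - <<'E'
from h import *
c=ctrl.calibration('wrist');o,p,R=pose();M=np.eye(4);M[:3,:3]=R;M[:3,3]=p;T=M@np.array(c['T_tool_cam'])
tl=lambda P:np.round((P-p)@R*1000,1)
print('plain top edge',tl(ray([[320,133]],.1273,c,T)),'bottom',tl(ray([[320,126.5]],.0973,c,T)))
print('face near',tl(ray([[264,116],[377,116],[270,262],[370,262]],.045,c,T)))
E
```

```text
plain top edge [[ 68.3   0.7 -18.3]] bottom [[68.4  0.7 11.7]]
face near [[ 70.7 -33.4  63.9]
 [ 70.7  35.6  64. ]
 [-28.6 -34.3  63.7]
 [-28.5  36.2  63.7]]
```

```bash
python3 -m inch '[[-0.003,0.0005,0.01,0,0,0,1],[-0.003,0.0005,0.02,0,0,0,1],[-0.003,0.0005,0.03,0,0,0,1],[-0.003,0.0005,0.04,0,0,0,1],[-0.003,0.0005,0.045,0,0,0,1],[-0.003,0.0005,0.047,0,0,0,1],[-0.003,0.0005,0.048,0,0,0,1],[-0.003,0.0005,0.048,0,0,0,1],[-0.003,0.0005,0.048,0,0,0,1]]' 40
python3 -m inch '[[0,0,0.0005,0,0,0,1],[0,0,0.001,0,0,0,1],[0,0,0.001,0,0,0,1]]'
python3 -m inch '[[0,0,0.0005,0,0,0,1],[0,0,0.001,0,0,0,1],[0,0,0.001,0,0,0,1]]'
```

```text
t: 4.62
position: [0.5383, 0.1672, 0.0629]
eef_rot: [0.001, -0.038, 0.999, 0.0]
force: [-0.1, -0.5, -2.6]
gripper_width: 0.0153
grip_force: 39.5
t: 4.87
position: [0.5381, 0.1671, 0.0617]
eef_rot: [0.0, -0.038, 0.999, 0.0]
force: [0.0, -0.5, -3.6]
gripper_width: 0.015
grip_force: 39.5
t: 5.12
position: [0.5378, 0.1671, 0.0602]
eef_rot: [-0.0, -0.038, 0.999, -0.0]
force: [-0.5, -0.1, -2.8]
gripper_width: 0.0151
grip_force: 39.5
```

```bash
for i in 1; do python3 -m inch '[[0,0,0.0005,0,0,0,1],[0,0,0.001,0,0,0,1],[0,0,0.001,0,0,0,1]]' | egrep 'pos|force'; done
python3 -m inch '[[0,0,0.0005,0,0,0,1],[0,0,0.001,0,0,0,1],[0,0,0.001,0,0,0,1]]'| egrep 'pos|force'
```

```text
position: [0.5377, 0.1671, 0.0591]
force: [0.1, 0.9, -4.0]
grip_force: 39.5
position: [0.5379, 0.1672, 0.0589]
force: [-0.9, 0.6, -0.1]
grip_force: 40.0
```

```bash
python3 -m inch '[[0,0,0.0005,0,0,0,1],[0,0,0.001,0,0,0,1],[0,0,0.001,0,0,0,1]]'| egrep 'pos|force'
```

```text
position: [0.538, 0.1672, 0.0588]
force: [-4.0, -1.1, 5.6]
grip_force: 40.7
```

```bash
python3 -m inch '[[0,0,-0.0015,0,0,0,1],[0,0,-0.0015,0,0,0,0.9],[0,0,-0.0015,0,0,0,0.8],[0,0,-0.0015,0,0,0,0.6],[0,0,-0.0015,0,0,0,0.4],[0,0,-0.0015,0,0,0,0.4],[0,0,-0.02,0,0,0,0.4],[0,0,-0.05,0,0,0,0.4],[0,0,-0.06,0,0,0,0.4],[0,0,-0.06,0,0,0,0.4]]'| egrep 'pos|width'
python3 - <<'E'
from h import *
wrist('w3');to([.5377,.1671,.12],4.3)
im=ctrl.get_image('side')[:,:,::-1];cv2.imwrite('pics/s3.png',im)
a=cv2.imread('pics/w3.png')
cv2.imwrite('pics/c3.png',np.vstack([cv2.resize(a,(480,300)),cv2.resize(im[140:200,280:360],(400,300),interpolation=2)[:,:400].copy() if 0 else cv2.resize(im[140:200,270:366],(480,300),interpolation=2)]))
E
```

```text
position: [0.5409, 0.1677, 0.1215]
gripper_width: 0.0511
t 6.75 shift [ 0.0019 -0.0002 -0.0008] rotvec [0.0005 0.0047 0.0002] yaw y 94.31 F [-0.3 -0.4  0.3] tcp [0.5396 0.1675 0.1192] q6 0.11
```

View pics/c3.png

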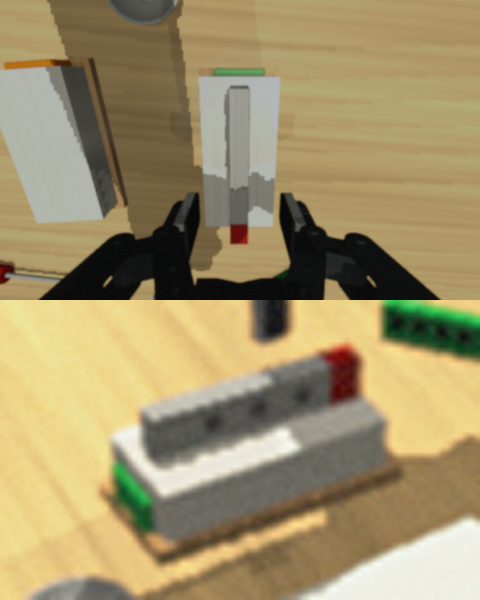

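The bar lies on green with its red end at the bottom of the wrist view (239,234); tilt can't be read from this, so I'll press.

```bash
python3 -m inch '[[-0.02,0,0,0,0.005,0,1],[-0.04,0,0,0,0.005,0,1],[-0.056,0,0,0,0.005,0,1],[-0.056,0,0.01,0,0.005,0,1],[-0.056,0,0.02,0,0.005,0,1],[-0.056,0,0.03,0,0.005,0,1],[-0.056,0,0.036,0,0.005,0,1],[-0.056,0,0.036,0,0.005,0,1],[-0.056,0,0.036,0,0.005,0,1]]'
for i in 1; do python3 -m inch '[[0,0,0.001,0,0,0,1],[0,0,0.002,0,0,0,1],[0,0,0.002,0,0,0,1]]'| egrep 'pos|force:'; done
```

```text
t: 7.55
position: [0.5922, 0.1712, 0.0801]
eef_rot: [-0.004, -0.038, 0.999, -0.0]
force: [0.3, 0.0, 0.7]
gripper_width: -0.0001
grip_force: 0.0
position: [0.594, 0.1715, 0.08]
force: [-0.5, 0.5, -0.1]
grip_force: 0.0
```

```bash
python3 -m inch '[[0,0,0.001,0,0,0,1],[0,0,0.002,0,0,0,1],[0,0,0.002,0,0,0,1]]'| egrep 'pos|force:'
python3 -m inch '[[0,0,0.001,0,0,0,1],[0,0,0.001,0,0,0,1]]'| egrep 'pos|force:'
python3 -m inch '[[0,0,0.001,0,0,0,1],[0,0,0.001,0,0,0,1]]'| egrep 'pos|force:'
```

```text
position: [0.5937, 0.1713, 0.0773]
force: [-0.3, 0.3, 0.4]
grip_force: 0.0
position: [0.5936, 0.1714, 0.0761]
force: [0.1, -0.3, -0.3]
grip_force: 0.0
position: [0.5938, 0.1714, 0.0757]
force: [-0.4, 0.3, 1.5]
grip_force: 0.7
```

```bash
python3 -m inch '[[0,0,0.001,0,0,0,1],[0,0,0.001,0,0,0,1]]'| egrep 'pos|force:'
python3 -m inch '[[0,0,0.001,0,0,0,1],[0,0,0.001,0,0,0,1],[0,0,0.001,0,0,0,1],[0,0,0.001,0,0,0,1]]'| egrep 'pos|force:'
```

```text
position: [0.5938, 0.1714, 0.0756]
force: [-1.7, -0.7, 5.2]
grip_force: 2.5
position: [0.5938, 0.1714, 0.0755]
force: [-3.8, -1.0, 7.5]
grip_force: 4.0
```

```bash
python3 -m inch '[[0,0,-0.01,0,0,0,1],[0,0,-0.02,0,0,0,1],[0.035,0,-0.02,0,0,0,1],[0.075,0,-0.02,0,0,0,1],[0.105,0,-0.02,0,0,0,1],[0.111,0,-0.015,0,0,0,1],[0.111,0,-0.008,0,0,0,1],[0.111,0,-0.007,0,0,0,1],[0.111,0,-0.007,0,0,0,1]]'| egrep 'pos|force:'
python3 -m inch '[[0,0,0.001,0,0,0,1],[0,0,0.001,0,0,0,1]]'| egrep 'pos|force:'
python3 -m inch '[[0,0,0.001,0,0,0,1],[0,0,0.001,0,0,0,1]]'| egrep 'pos|force:'
python3 -m inch '[[0,0,0.001,0,0,0,1],[0,0,0.001,0,0,0,1]]'| egrep 'pos|force:'
```

```text
position: [0.484, 0.163, 0.0805]
force: [0.1, -0.2, -1.0]
grip_force: 0.0
position: [0.4843, 0.163, 0.08]
force: [-0.1, 0.7, 0.6]
grip_force: 0.0
position: [0.4837, 0.163, 0.0789]
force: [0.3, -1.0, 0.1]
grip_force: 0.2
position: [0.4831, 0.163, 0.0778]
force: [0.9, 0.7, 0.6]
grip_force: 0.3
```

```bash
python3 -m inch '[[0,0,0.001,0,0,0,1],[0,0,0.001,0,0,0,1]]'| egrep 'pos|force:'
python3 -m inch '[[0,0,0.001,0,0,0,1],[0,0,0.001,0,0,0,1]]'| egrep 'pos|force:'
python3 - <<'E'
from h import *
to([.5397,.1673,.0765],4.3)
E
```

```text
position: [0.4826, 0.163, 0.0768]
force: [-1.5, 0.4, 1.6]
grip_force: 1.0
position: [0.4823, 0.163, 0.0759]
force: [-3.0, -0.6, 3.5]
grip_force: 1.8
t 10.47 shift [-0.0575 -0.0001 -0.001 ] rotvec [ 0.0001 -0.0062  0.0003] yaw y 94.32 F [-3.  -0.6  3.5] tcp [0.4823 0.163  0.0759] q6 0.12
```

Green rocks: the plain end was met at about 79 mm and gave way down to 76 mm at low force. It is bowed, so I'll regrasp and move to orange.

```bash
python3 -m inch '[[0,0,-0.012,0,0,0,1],[0,0,-0.03,0,0,0,0],[-0.03,0,-0.04,0,-0.005,0,0],[-0.0575,0,-0.04,0,-0.005,0,0],[-0.0575,0,-0.04,0,-0.005,0,0],[-0.0575,0,-0.03,0,-0.005,0,0],[-0.0575,0,-0.015,0,-0.005,0,0],[-0.0575,0,0,0,-0.005,0,0],[-0.0575,0,0.012,0,-0.005,0,0],[-0.0575,0,0.0165,0,-0.005,0,0]]' | egrep 'pos|width'
python3 -m inch '[[0,0,0,0,0,0,0],[0,0,0,0,0,0,0.7],[0,0,0,0,0,0,1],[0,0,0,0,0,0,1],[0,0,0,0,0,0,1],[0,0,0,0,0,0,1],[0,0,0,0,0,0,1],[0,0,0,0,0,0,1]]' 40
python3 -m inch '[[0,0,-0.01,0,0,0,1],[0,0,-0.03,0,0,0,1],[0,0,-0.045,0,0,0,1],[0,0,-0.05,0,0,0,1],[0,0,-0.05,0,0,0,1]]' 40 | egrep 'width|grip'
python3 - <<'E'
from h import *
to([.542,-.0128,.108],8.1)
E
```

```text
position: [0.5376, 0.1669, 0.0561]
gripper_width: 0.0852
t: 11.97
position: [0.5407, 0.1674, 0.0598]
eef_rot: [0.001, -0.038, 0.999, 0.0]
force: [0.2, -0.7, 1.6]
gripper_width: 0.0149
grip_force: 41.3
gripper_width: 0.0153
grip_force: 40.8
t 12.38 shift [ 0.013  -0.1799  0.0028] rotvec [ 0.0003  0.0032 -0.0661] yaw y 94.31 F [-0.3 -0.5 -3.2] tcp [0.5414 0.1676 0.1109] q6 0.11
```

```bash
python3 -m inch '[[0,-0.02,0,0,0,0,1],[0.002,-0.05,0,0,0,-0.02,1],[0.004,-0.08,0,0,0,-0.03,1],[0.007,-0.11,0,0,0,-0.045,1],[0.009,-0.14,0,0,0,-0.055,1],[0.012,-0.165,0,0,0,-0.066,1],[0.012,-0.178,0,0,0,-0.066,1],[0.012,-0.18,0,0,0,-0.066,1],[0.012,-0.18,0,0,0,-0.066,1]]' 40 |grep width
python3 - <<'E'
from h import *
wrist('w4');to([.5437,-.0128,.108],8.1)
E
```

```text
gripper_width: 0.0147
t 13.18 shift [-0.0023 -0.0007  0.0002] rotvec [ 0.0016 -0.0014 -0.0005] yaw y 98.07 F [-0.6  0.4 -3.3] tcp [ 0.5413 -0.0124  0.1082] q6 -0.29
```

View pics/w4.png

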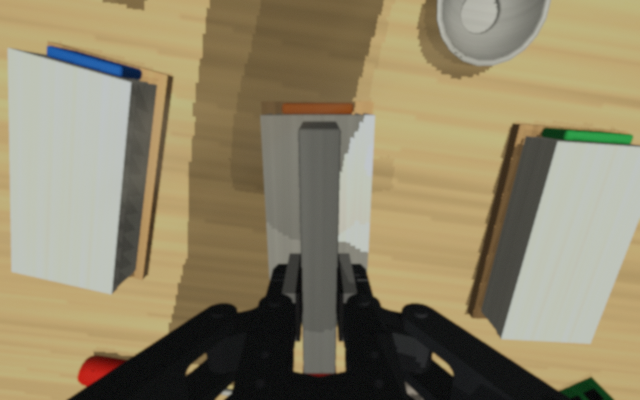

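Orange face near edge at row 115, columns 262–375; the bar (299–339) is centred on it, plain end at row 129. I'll shift about −3.5 mm and lower.

```bash
python3 -m inch '[[-0.0035,-0.0005,0.01,0,0,0,1],[-0.0035,-0.0005,0.02,0,0,0,1],[-0.0035,-0.0005,0.03,0,0,0,1],[-0.0035,-0.0005,0.04,0,0,0,1],[-0.0035,-0.0005,0.044,0,0,0,1],[-0.0035,-0.0005,0.046,0,0,0,1],[-0.0035,-0.0005,0.046,0,0,0,1]]' 40| egrep 'pos|force:'
python3 -m inch '[[0,0,0.001,0,0,0,1],[0,0,0.001,0,0,0,1]]'| egrep 'pos|force:'
python3 -m inch '[[0,0,0.001,0,0,0,1],[0,0,0.001,0,0,0,1]]'| egrep 'pos|force:'
python3 -m inch '[[0,0,0.001,0,0,0,1],[0,0,0.001,0,0,0,1]]'| egrep 'pos|force:'
```

```text
position: [0.5445, -0.0128, 0.0619]
force: [-0.8, 0.1, -2.0]
grip_force: 40.7
position: [0.5458, -0.0132, 0.0626]
force: [0.5, 0.1, -2.0]
grip_force: 40.7
position: [0.5458, -0.0132, 0.0616]
force: [0.4, -0.2, -3.2]
grip_force: 40.7
position: [0.5458, -0.0132, 0.0606]
force: [0.9, 0.3, -1.7]
grip_force: 40.9
```

```bash
python3 -m inch '[[0,0,0.001,0,0,0,1],[0,0,0.001,0,0,0,1]]'| egrep 'pos|force:'
python3 -m inch '[[0,0,0.001,0,0,0,1],[0,0,0.001,0,0,0,1]]'| egrep 'pos|force:'
```

```text
position: [0.5458, -0.0132, 0.0604]
force: [-2.4, 0.3, 4.1]
grip_force: 41.6
position: [0.5458, -0.0132, 0.0604]
force: [-4.1, 0.6, 7.5]
grip_force: 42.3
```

```bash
python3 -m inch '[[0,0,-0.002,0,0,0,1],[0,0,-0.002,0,0,0,0.9],[0,0,-0.002,0,0,0,0.8],[0,0,-0.002,0,0,0,0.6],[0,0,-0.002,0,0,0,0.5],[0,0,-0.002,0,0,0,0.5],[0,0,-0.02,0,0,0,0.5],[0,0,-0.04,0,0,0,0.5],[-0.03,0,-0.04,0,0,0,1],[-0.056,0,-0.04,0,0,0,1]]'| egrep 'pos|width'
python3 -m inch '[[0,0,0,0,0,0,1],[0,0,0.008,0,0,0,1],[0,0,0.016,0,0,0,1],[0,0,0.018,0,0,0,1],[0,0,0.018,0,0,0,1]]'| egrep 'pos|force:|width'
python3 -m inch '[[0,0,0.001,0,0,0,1],[0,0,0.001,0,0,0,1]]'| egrep 'pos|force:'
python3 -m inch '[[0,0,0.001,0,0,0,1],[0,0,0.001,0,0,0,1]]'| egrep 'pos|force:'
```

```text
position: [0.6025, -0.0053, 0.1004]
gripper_width: 0.0192
position: [0.5988, -0.0051, 0.0784]
force: [-0.0, 0.0, 0.9]
gripper_width: -0.0
grip_force: 0.2
position: [0.6001, -0.0053, 0.0791]
force: [-0.1, -0.6, 0.0]
grip_force: 0.2
position: [0.6009, -0.0052, 0.0784]
force: [-0.1, -0.4, 0.2]
grip_force: 0.2
```

```bash
python3 -m inch '[[0,0,0.001,0,0,0,1],[0,0,0.001,0,0,0,1]]'| egrep 'pos|force:'
python3 -m inch '[[0,0,0.001,0,0,0,1],[0,0,0.001,0,0,0,1]]'| egrep 'pos|force:'
python3 -m inch '[[0,0,0.001,0,0,0,1],[0,0,0.001,0,0,0,1]]'| egrep 'pos|force:'
python3 -m inch '[[0,0,0.001,0,0,0,1],[0,0,0.001,0,0,0,1]]'| egrep 'pos|force:'
python3 - <<'E'
from h import *
to([.545,-.0132,.0765],8.1)
E
```

```text
position: [0.6013, -0.0052, 0.0775]
force: [1.0, 0.0, -0.1]
grip_force: 0.6
position: [0.6018, -0.0052, 0.0767]
force: [2.2, 0.2, 1.8]
grip_force: 1.0
position: [0.6021, -0.0052, 0.0759]
force: [2.8, 0.4, 2.6]
grip_force: 1.5
position: [0.6022, -0.0052, 0.0758]
force: [2.5, 0.1, 6.2]
grip_force: 2.8
t 16.85 shift [ 0.0577  0.0002 -0.0009] rotvec [-0.0007  0.0034 -0.0001] yaw y 98.09 F [2.5 0.1 6.2] tcp [ 0.6022 -0.0052  0.0758] q6 -0.26
```

Orange rocks as well: the raised red end was met at 79 mm and yielded to 76 mm. Blue should be the true one.

```bash
python3 -m inch '[[0,0,-0.012,0,0,0,1],[0,0,-0.03,0,0,0,0],[0.03,0,-0.04,0,0,0,0],[0.0575,0,-0.04,0,0,0,0],[0.0575,0,-0.04,0,0,0,0],[0.0575,0,-0.03,0,0,0,0],[0.0575,0,-0.015,0,0,0,0],[0.0575,0,0,0,0,0,0],[0.0575,0,0.012,0,0,0,0],[0.0575,0,0.0165,0,0,0,0]]' | egrep 'pos|width'
python3 -m inch '[[0,0,0,0,0,0,0],[0,0,0,0,0,0,0.7],[0,0,0,0,0,0,1],[0,0,0,0,0,0,1],[0,0,0,0,0,0,1],[0,0,0,0,0,0,1],[0,0,0,0,0,0,1],[0,0,0,0,0,0,1]]' 40
python3 -m inch '[[0,0,-0.01,0,0,0,1],[0,0,-0.03,0,0,0,1],[0,0,-0.045,0,0,0,1],[0,0,-0.05,0,0,0,1],[0,0,-0.05,0,0,0,1]]' 40 | egrep 'width|grip'
python3 - <<'E'
from h import *
to([.5367,-.1812,.108],-7.5)
E
```

```text
position: [0.5423, -0.013, 0.0543]
gripper_width: 0.0857
t: 18.35
position: [0.5443, -0.0132, 0.0583]
eef_rot: [0.001, -0.071, 0.998, -0.0]
force: [-0.6, 0.7, 2.6]
gripper_width: 0.0147
grip_force: 41.5
gripper_width: 0.0153
grip_force: 40.8
t 18.77 shift [ 0.0318 -0.1649  0.0014] rotvec [-0.0006  0.0031  0.2721] yaw y 98.09 F [-0.2 -0.1 -2.3] tcp [ 0.545  -0.0135  0.1094] q6 -0.29
```

```bash
python3 -m inch '[[0.005,-0.02,0,0,0,0.03,1],[0.01,-0.05,0,0,0,0.08,1],[0.015,-0.08,0,0,0,0.13,1],[0.02,-0.11,0,0,0,0.18,1],[0.026,-0.14,0,0,0,0.23,1],[0.032,-0.16,0,0,0,0.27,1],[0.032,-0.165,0,0,0.003,0.272,1],[0.032,-0.165,0,0,0.003,0.272,1],[0.032,-0.165,0,0,0.003,0.272,1]]' 40 |grep width
python3 - <<'E'
from h import *
wrist('w5');to([.5367,-.1812,.108],-7.5)
E
```

```text
gripper_width: 0.015
t 19.57 shift [-0.002  -0.001  -0.0014] rotvec [ 0.0011 -0.0048  0.0012] yaw y 82.57 F [-0.   0.8 -3.4] tcp [ 0.5349 -0.1799  0.1066] q6 -0.31
```

View pics/w5.png

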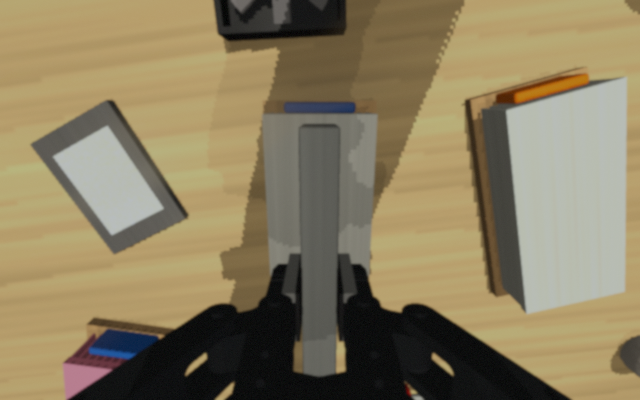

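Blue face near edge at row 115, columns 263–378; the bar (299–339) is centred on it and parallel.

```bash
python3 -m inch '[[-0.003,-0.0005,0.01,0,0,0,1],[-0.003,-0.0005,0.02,0,0,0,1],[-0.003,-0.0005,0.03,0,0,0,1],[-0.003,-0.0005,0.04,0,0,0,1],[-0.003,-0.0005,0.044,0,0,0,1],[-0.003,-0.0005,0.046,0,0,0,1],[-0.003,-0.0005,0.046,0,0,0,1]]' 40| egrep 'pos|force:'
python3 -m inch '[[0,0,0.001,0,0,0,1],[0,0,0.001,0,0,0,1]]'| egrep 'pos|force:'
python3 -m inch '[[0,0,0.001,0,0,0,1],[0,0,0.001,0,0,0,1]]'| egrep 'pos|force:'
python3 -m inch '[[0,0,0.001,0,0,0,1],[0,0,0.001,0,0,0,1]]'| egrep 'pos|force:'
```

```text
position: [0.5375, -0.1816, 0.0604]
force: [1.0, 0.1, -3.0]
grip_force: 40.8
position: [0.5386, -0.1823, 0.0611]
force: [-0.8, -0.5, -2.0]
grip_force: 40.8
position: [0.5385, -0.1822, 0.0601]
force: [0.6, -0.6, -2.6]
grip_force: 40.8
position: [0.5382, -0.1821, 0.0587]
force: [-0.4, 0.6, -3.0]
grip_force: 40.8
```

```bash
python3 -m inch '[[0,0,0.001,0,0,0,1],[0,0,0.001,0,0,0,1]]'| egrep 'pos|force:'
python3 -m inch '[[0,0,0.001,0,0,0,1],[0,0,0.001,0,0,0,1]]'| egrep 'pos|force:'
```

```text
position: [0.5384, -0.1821, 0.0579]
force: [-1.2, 0.3, -1.6]
grip_force: 41.1
position: [0.5385, -0.1822, 0.0575]
force: [-0.5, -0.1, 1.8]
grip_force: 41.5
```

```bash
python3 -m inch '[[0,0,0,0,0,0,0.95],[0,0,0,0,0,0,0.85],[0,0,0,0,0,0,0.75],[0,0,0,0,0,0,0.6],[0,0,0,0,0,0,0.5],[0,0,0,0,0,0,0.5],[0,0,-0.02,0,0,0,0.5],[0,0,-0.042,0,0,0,0.5],[-0.03,0,-0.042,0,0,0,1],[-0.056,0,-0.042,0,0,0,1]]'| egrep 'pos|width'
python3 -m inch '[[0,0,0,0,0,0,1],[0,0,0.008,0,0,0,1],[0,0,0.016,0,0,0,1],[0,0,0.018,0,0,0,1],[0,0,0.018,0,0,0,1]]'| egrep 'pos|force:|width'
python3 -m inch '[[0,0,0.001,0,0,0,1],[0,0,0.001,0,0,0,1]]'| egrep 'pos|force:'
python3 -m inch '[[0,0,0.001,0,0,0,1],[0,0,0.001,0,0,0,1]]'| egrep 'pos|force:'
python3 -m inch '[[0,0,0.001,0,0,0,1],[0,0,0.001,0,0,0,1]]'| egrep 'pos|force:'
```

```text
position: [0.5955, -0.19, 0.101]
gripper_width: 0.0194
position: [0.5916, -0.1886, 0.0783]
force: [-0.1, 0.3, 1.1]
gripper_width: -0.0001
grip_force: 0.0
position: [0.5932, -0.1893, 0.0795]
force: [0.4, 0.4, 0.3]
grip_force: 0.0
position: [0.5938, -0.1894, 0.0788]
force: [-0.8, 0.0, 0.2]
grip_force: 0.0
position: [0.5938, -0.1893, 0.0775]
force: [0.1, -0.0, -0.0]
grip_force: 0.0
```

```bash
python3 -m inch '[[0,0,0.001,0,0,0,1],[0,0,0.001,0,0,0,1]]'| egrep 'pos|force:'
python3 -m inch '[[0,0,0.001,0,0,0,1],[0,0,0.001,0,0,0,1]]'| egrep 'pos|force:'
python3 -m inch '[[0,0,0.001,0,0,0,1],[0,0,0.001,0,0,0,1]]'| egrep 'pos|force:'
python3 -m inch '[[0,0,0.001,0,0,0,1],[0,0,0.001,0,0,0,1]]'| egrep 'pos|force:'
```

```text
position: [0.5937, -0.1893, 0.0762]
force: [-0.5, -0.5, 0.0]
grip_force: 0.0
position: [0.5936, -0.1893, 0.0752]
force: [0.7, -0.5, 0.2]
grip_force: 0.0
position: [0.5937, -0.1893, 0.0751]
force: [-1.3, 0.6, 3.4]
grip_force: 1.7
position: [0.5937, -0.1893, 0.0751]
force: [-2.9, 1.7, 7.2]
grip_force: 3.4
```

```bash
python3 -m inch '[[0,0,0.0005,0,0,0,1],[0,0,0.0005,0,0,0,1],[0,0,0.0005,0,0,0,1],[0,0,0.0005,0,0,0,1],[0,0,0.0005,0,0,0,1],[0,0,0.0005,0,0,0,1]]'| egrep 'pos|force:'
python3 -m inch '[[0,0,-0.01,0,0,0,1],[0,0,-0.02,0,0,0,1],[0.035,0,-0.02,0,0,0,1],[0.075,0,-0.02,0,0,0,1],[0.105,0,-0.02,0,0,0,1],[0.112,0,-0.015,0,0,0,1],[0.112,0,-0.008,0,0,0,1],[0.112,0,-0.007,0,0,0,1],[0.112,0,-0.007,0,0,0,1]]'| egrep 'pos|force:'
python3 -m inch '[[0,0,0.001,0,0,0,1],[0,0,0.001,0,0,0,1]]'| egrep 'pos|force:'
python3 -m inch '[[0,0,0.001,0,0,0,1],[0,0,0.001,0,0,0,1]]'| egrep 'pos|force:'
python3 -m inch '[[0,0,0.001,0,0,0,1],[0,0,0.001,0,0,0,1]]'| egrep 'pos|force:'
```

```text
position: [0.5937, -0.1894, 0.0751]
force: [-3.6, 1.2, 8.7]
grip_force: 4.2
position: [0.4834, -0.1749, 0.08]
force: [0.8, 0.7, -0.3]
grip_force: 0.0
position: [0.4837, -0.175, 0.0794]
force: [-0.0, 0.5, 0.0]
grip_force: 0.0
position: [0.4832, -0.1748, 0.0782]
force: [0.3, 0.1, -0.8]
grip_force: 0.0
position: [0.4828, -0.1747, 0.0771]
force: [-0.7, 1.0, -0.3]
grip_force: 0.0
```

```bash
python3 -m inch '[[0,0,0.001,0,0,0,1],[0,0,0.001,0,0,0,1]]'| egrep 'pos|force:'
python3 -m inch '[[0,0,0.001,0,0,0,1],[0,0,0.001,0,0,0,1]]'| egrep 'pos|force:'
python3 -m inch '[[0,0,0.001,0,0,0,1],[0,0,0.001,0,0,0,1]]'| egrep 'pos|force:'
```

```text
position: [0.4826, -0.1747, 0.076]
force: [0.5, 0.1, -0.2]
grip_force: 0.0
position: [0.4827, -0.1747, 0.0751]
force: [-0.1, -0.2, 0.6]
grip_force: 0.0
position: [0.4827, -0.1748, 0.0751]
force: [-1.9, 0.6, 4.3]
grip_force: 2.1
```

Flush at both ends (75.1 mm each). Finish the press, retreat and look.

```bash
python3 -m inch '[[0,0,0.0015,0,0,0,1],[0,0,0.0015,0,0,0,1],[0,0,0.0015,0,0,0,1],[0,0,0.0015,0,0,0,1],[0,0,0.0015,0,0,0,1],[0,0,0.0015,0,0,0,1]]'| egrep 'pos|force:'
python3 -m inch '[[0,0,-0.01,0,0,0,1],[0,0,-0.03,0,0,0,1],[0,0,-0.06,0,0,0,1],[0,0,-0.08,0,0,0,1],[0,0,-0.08,0,0,0,1]]'| egrep 't:|pos|force:'
python3 - <<'E'
from h import *
im,c,T=wrist('w6')
im=ctrl.get_image('scene')[:,:,::-1];s=cv2.resize(im[180:280,200:300],(400,400),interpolation=2)
cv2.imwrite('pics/c6.png',np.hstack([s,cv2.resize(cv2.imread('pics/w6.png'),(400,250))[:250]if 0 else cv2.copyMakeBorder(cv2.resize(cv2.imread('pics/w6.png'),(400,250)),0,150,0,0,0)]))
E
```

```text
position: [0.4827, -0.1748, 0.075]
force: [-3.5, 2.3, 10.2]
grip_force: 5.2
t: 26.57
position: [0.4859, -0.1762, 0.1584]
eef_rot: [0.003, 0.065, 0.998, -0.002]
force: [0.9, 0.1, 1.0]
grip_force: 0.0
```

View pics/c6.png

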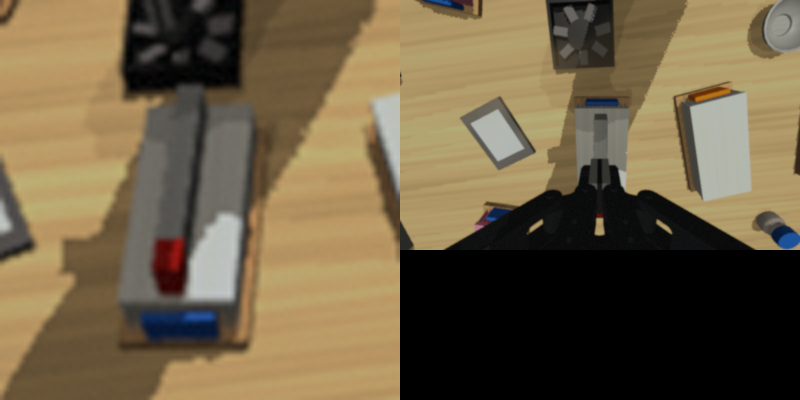

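The left half shows the bar along the middle of the blue base, red end at crop (170,260). The right half shows it centred from above at (600,140), with the gripper clear.

```bash
python3 -c "
from bench import ctrl
print(ctrl.job_done())"
```

```text
the job is handed in; nothing more can be done
None
```

The base with the blue clips is the true one: green and orange both rocked, while blue met both presses at the same 75 mm height. The straightedge was left flush along its middle and the job was handed in about 27 s in; the verdict was not shown.

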